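Snap the cover back on the microscope's lamp unit

TASK

The lamps have been changed: pick up the white vented cover by its rib, set it over the two snap hooks of the open lamp unit and push it straight down, against the sprung switch plunger, until both sides have clicked and both hooks hold it closed, then let go. Feel your way: the plastic cracks if it is pushed with more than about 40 newtons. Leave the dish, jar and slide box where they are.

Things in the scene. Friction and masses are not known exactly. Their poses are not given: they have to be found in the camera images.
- cover_mid (a point): Middle of the loose white cover, half-way up, 16.5 mm above its underside. A plate 110 mm (x) by 150 mm (y), 5 mm thick, with an upright grip rib in the middle of its top: 14 mm thick (x), 46 mm long (y), 28 mm high; rib top 33 mm above the underside. Starts flat on the bench, rib up, z up. About 0.12 kg. It fits the lamp unit either way round.
- end_a (a point): Point on the cover's underside, 70 mm from its middle along +y; axes as the cover. Between each end and the rib a slot goes right through the plate, 19 mm (x) by 14 mm (y), centred 43 mm from the middle.
- end_b (a point): Point on the cover's underside, 70 mm from its middle along -y; axes as the cover.
- rim (a point): Centre of the open top of the fixed white lamp unit, at the height of its flat rim; z up, x across its short side, y along its long side. An open box 120 mm (x) by 160 mm (y), 12 mm walls, on levelling feet: the rim is 60 to 70 mm above the bench. The cover lies on this rim, its x and y along the rim's, a snap hook through each slot.
- latch_a (a point): The snap hook at +y in the lamp unit: this point is on its middle plane, 47 mm from the rim's centre, at its barb's flat underside, 6 mm above the rim. Grey plastic strip, 14 mm wide (x), 4 mm thick, springy, with a sloped head whose barb points outwards (away from the middle); its top is 18.5 mm above the rim.
- latch_b (a point): The like snap hook at -y. Forcing the plate down bends both hooks about 3 mm inwards; they spring out over the plate only when it is within 1 to 2 mm of the rim. With the plunger this takes about 16 to 22 N in all. Beyond the click the rim stops the plate hard; let go, the plate rests up against the barbs, about 1 to 2 mm off the rim.
- plunger_top (a point): Centre of the lamp unit, 8 mm above the rim: the top of the free black switch plunger, 14 mm across (the point stays there when it is pressed). A spring pushes the plunger up: 6 N when first touched, about 21 N when its top is level with the rim.
- dish: Bystander: low open glass dish, 80 mm across, 16 mm high; origin at the centre of its underside.
- reagent: Bystander: amber jar, 44 mm across, 90 mm high; origin at the centre of its underside.
- slidebox: Bystander: grey closed box for slides, 90 x 60 x 35 mm; origin at the centre of its underside.
Things that resemble listed ones, but are neither listed nor needed, are in the scene too. There is more than one size of the part that bears cover_mid; the job needs the smallest.

How it is judged:
By the outcome, as a careful person would: the job done as asked, in the order asked, and still so for the second after the job is handed in, with the robot touching nothing.
It also fails if it takes over 67 s, if anything falls off the work surface, if the arm or the gripper's body presses on something with over 40 N, if the wrist force passes 120 N, or if a joint passes its speed limit or range.

ROBOT

A 6-joint arm with a two-finger parallel gripper is mounted at the origin on the work surface. World frame = base frame: x ahead of the robot, y to its left, z up, the work surface at z = 0. Lengths are in m, angles in rad, forces in N, time in s.
With the tool pointing down it reaches from about 0.25 to 0.725 m from the base axis. Payload 4 kg.
Tool frame: the origin (TCP) lies between the finger pads; the fingertips stand 17 mm ahead of it and the grasp point (between the pads) lies 2 mm behind it; z points along the fingers, y is the direction in which the jaws open and shut (so a half turn about z gives the same grasp; the last joint's range is limited). The gripper opens to 85 mm and grips with 20 to 120 N. Pads are 22 mm wide; open, the fingers measure 114 mm over their backs; the gripper's body (76 mm by 85 mm) begins 54 mm behind the grasp point. The pads swing forward as they close: fully open they stand 13 mm farther back than shut.
Start: joints at [-1.118, 0.241, 0.005, 1.335, 0, 1.571], TCP at [0.219, -0.45, 0.248] pointing down, gripper open.
Joint ranges: [-2.72, 2.72], [-1.05, 1.87], [-1.09, 1.28], [-1.99, 2.15], [-1.42, 1.44], [-3.14, 3.14]. Speed limits (rad/s): [2.79, 2.79, 3.14, 3.14, 3.14, 3.14].

INTERFACE

Orientations are given as a unit quaternion [x, y, z, w].
In Python, from workcell import readout, viewer, order gives the robot as it stands. The module is installed in compiled form; this text tells all that it offers.
- The arm moves only by the shell command python3 -m crank 'ROWS'. ROWS is text: rows parted by semicolons, each of 7 numbers parted by spaces: the shift along the tool's x, y, z in m, then the turn, a rotation vector about the tool's x, y, z in rad, then the gripper's target within -1 to 1 (shut at 1, half-way at 0, fully open at -1). A call has 1 to 20 rows; each row shifts and turns the pose as measured when the row begins, along the tool's axes as they then stand; what a row does not reach is not made up. A row lasts 1/12 s, in which the tool goes at most 41.7 mm and 7.16 degrees, less where a joint would pass 70% of its speed; a pose out of reach is approached as far as the arm can. A call with a gripper value outside its range is refused whole. The fingers move at their own pace and stop on an object; the grip force is fixed at half the most. Time passes only in rows, so rows that do not move let the fingers close. It gives the time, the measured TCP pose, the force and the opening at its end, in the units of the state.
- readout.get_obs(): the state, without advancing time (a new reading comes with each control period).
- viewer.camera(name): name is "scene" or "top" or "wrist"; returns the picture (384x512x3 uint8, red, green, blue); there is no depth.
- viewer.calibration(name): a dict with "fx", "fy", "cx", "cy" (pixels), "eye" and "rotation" of the camera in the world. Camera axes: x right, y down, z forward; pixel columns grow to the right and rows downward; lengths in m; the calibration is good to about 2 mm. A picture is of the moment at which its call begins: read the wrist's pose just before it. calibration takes no time and is no camera call; for the wrist camera it gives the pose at the moment of the call.
- order.job_done(): hands the job in, once; it reports no verdict.
The state is a dict: "clock": time; "joint_pos": joint angles; "joint_vel": joint speeds; "tau": joint torques, N m; "eef_pos": TCP position; "tool_rot": TCP orientation; "ft_force": force on the tool from outside, world axes, zero at the start; "ft_torque": the same for the moment, N m; "grip_width": finger opening in m.
Only numpy, scipy, OpenCV 4.12 (cv2) and the standard library are available. Lean on these libraries where they do the work, as an engineer would, in place of code of your own. Each camera call takes 0.05 s, during which the arm holds its last target. There are 200 camera calls.

## Working session

There is one attempt and no reset: what is moved stays moved. The work goes in short steps, Python scripts to look and compute and a shell command to move; the robot and the scene stay as the last step left them, time stands still between calls to the robot, and variables do not carry over. Pictures are saved under pics/ and viewed, about 8 in all and at most 12, crops included, and the job is handed in when it is done.

```bash
mkdir -p pics
python3 - <<'E'
from workcell import readout, viewer
import cv2,numpy as np
o=readout.get_obs();print({k:np.round(v,3).tolist() for k,v in o.items()})
for n in("top","scene"):
    im=viewer.camera(n);c=viewer.calibration(n);print(n,{k:np.round(v,4).tolist() for k,v in c.items()})
    cv2.imwrite(f"pics/{n}0.png",im[:,:,::-1]);
E
python3 -c "
import cv2
a=cv2.imread('pics/top0.png');cv2.imwrite('pics/top0b.png',cv2.resize(a,(800,600),interpolation=cv2.INTER_CUBIC))"
```

```text
{'clock': 0.0, 'joint_pos': [-1.118, 0.241, 0.004, 1.335, 0.0, 1.571], 'joint_vel': [-0.001, -0.001, 0.001, -0.0, -0.0, 0.001], 'tau': [0.0, -37.232, 25.241, 0.017, -0.0, -0.0], 'eef_pos': [0.218, -0.449, 0.247], 'tool_rot': [0.974, 0.224, -0.0, -0.001], 'ft_force': [-0.063, -0.133, 0.614], 'ft_torque': [-0.002, -0.01, -0.022], 'grip_width': 0.085}
top {'fx': 493.615, 'fy': 493.615, 'cx': 256.5879, 'cy': 193.648, 'eye': [0.4832, 0.1055, 1.2119], 'rotation': [-0.6987, 0.7146, -0.0258, 0.023]}
scene {'fx': 473.4798, 'fy': 473.4798, 'cx': 259.8016, 'cy': 191.1402, 'eye': [1.4406, 0.7026, 0.9958], 'rotation': [0.4227, 0.8008, -0.3732, -0.202]}
```

View pics/top0b.png

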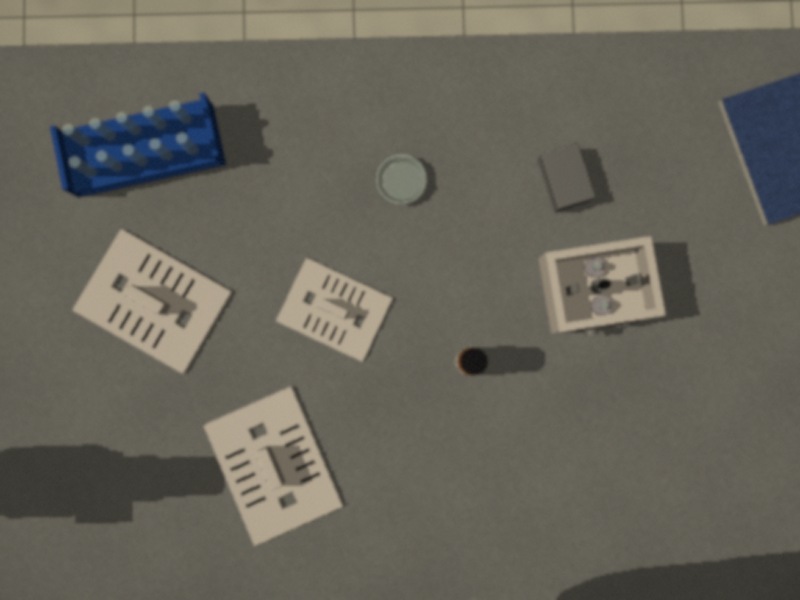

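View pics/scene0.png

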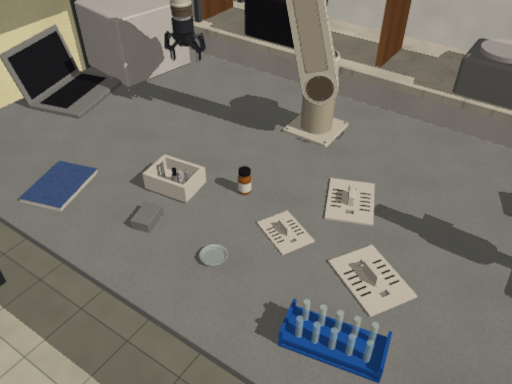

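The top view (800×600) shows the smallest cover with corners at about (306,258), (393,297), (364,362) and (276,322). The open lamp unit's rim corners are at about (540,253), (651,237), (664,315) and (555,333). The jar is at (473,361), the dish at (402,180) and the slide box at (567,177).

```bash
cat > h.py <<'E'
import numpy as np, cv2
from scipy.spatial.transform import Rotation as R
from workcell import readout, viewer
def ray(c,px,z):
    Rm=np.array(c["rotation"]); Rm=R.from_quat(Rm).as_matrix() if Rm.size==4 else Rm
    out=[]
    for u,v in px:
        d=Rm@np.array([(u-c["cx"])/c["fx"],(v-c["cy"])/c["fy"],1]); e=np.array(c["eye"])
        out.append(e+d*(z-e[2])/d[2])
    return np.array(out)
def delta(target, yaw_y):
    """shift in tool axes and tool-z turn so tool points down with jaw axis y along world angle yaw_y (mod pi)"""
    o=readout.get_obs(); q=R.from_quat(o["tool_rot"]); M=q.as_matrix()
    a=np.arctan2(M[1,1],M[0,1]); d=(yaw_y-a+np.pi/2)%np.pi-np.pi/2
    y=np.array([np.cos(a+d),np.sin(a+d),0]); z=np.array([0,0,-1.]); T=np.c_[np.cross(y,z),y,z]
    rv=(q.inv()*R.from_matrix(T)).as_rotvec()
    s=M.T@(np.array(target)-o["eef_pos"])
    print("eef",np.round(o["eef_pos"],4),"shift(tool)",np.round(s,4),"rotvec",np.round(rv,4),"deg",round(np.degrees(d),1),"j6",round(o["joint_pos"][5],2),"F",np.round(o["ft_force"],1),"w",round(o["grip_width"],4),"t",round(o["clock"],2))
    return s,rv
E
python3 - <<'E'
from h import *
c=viewer.calibration("top"); k=.64
def s(p): return (np.array(p)+.5)*k-.5
C=ray(c,s([(306,258),(393,297),(364,362),(276,322)]),.005)
L=ray(c,s([(540,253),(651,237),(664,315),(555,333)]),.065)
for n,P in(("cover",C),("rim",L)):
    m=P.mean(0);e=(P[1]-P[0]+P[2]-P[3])/2;f=(P[2]-P[1]+P[3]-P[0])/2
    print(n,m.round(4),"long",np.linalg.norm(e).round(4),np.degrees(np.arctan2(e[1],e[0])).round(1),"short",np.linalg.norm(f).round(4),np.degrees(np.arctan2(f[1],f[0])).round(1))
print("jar,dish,box",ray(c,s([(473,361),(402,180),(567,177)]),.0)[:,:2].round(3).tolist())
C0=C.mean(0); f=C[2]-C[1]
delta([C0[0],C0[1],.2],np.arctan2(f[1],f[0]))
E
```

```text
cover [0.5583 0.2042 0.005 ] long 0.1508 -115.6 short 0.1111 154.5
rim [ 0.5834 -0.2013  0.065 ] long 0.1669 -82.5 short 0.12 -172.3
jar,dish,box [[0.473, -0.011], [0.763, 0.094], [0.762, -0.169]]
eef [ 0.2185 -0.4491  0.2475] shift(tool) [ 0.5914 -0.4388  0.0483] rotvec [-1.800e-03 -6.000e-04 -6.775e-01] deg 38.8 j6 1.57 F [ 0.4 -0.2  0.3] w 0.0855 t 0.1
```

```bash
python3 -m crank '0.04 -0.006 -0.005 0 0 0 -1;0.04 -0.006 -0.005 0 0 0 -1;0.04 -0.006 -0.005 0 0 0 -1;0.04 -0.006 -0.005 0 0 0 -1;0.04 -0.006 -0.005 0 0 0 -1;0.04 -0.006 -0.005 0 0 0 -1;0.04 -0.006 -0.005 0 0 0 -1;0.04 -0.006 -0.005 0 0 0 -1;0.04 -0.006 -0.005 0 0 0 -1;0.04 -0.006 -0.005 0 0 0 -1;0 0 0 0 0 0 -1;0 0 0 0 0 0 -1'
python3 - <<'E'
from h import *
c=viewer.calibration("wrist");print({k:np.round(v,4).tolist() for k,v in c.items()})
Rm=R.from_quat(c["rotation"]).as_matrix()
p=Rm.T@(np.array([.5834,-.2013,.065])-c["eye"]);print("rim px",c["fx"]*p[0]/p[2]+c["cx"],c["fy"]*p[1]/p[2]+c["cy"])
im=viewer.camera("wrist");cv2.imwrite("pics/w1.png",im[:,:,::-1])
delta([.5834,-.2013,.3],np.radians(7.6))
E
```

```text
clock: 1.1
eef_pos: [0.5615, -0.2135, 0.2893]
tool_rot: [0.976, 0.22, -0.005, -0.006]
ft_force: [0.4, -0.1, -0.7]
grip_width: 0.0854
{'fx': 278.7743, 'fy': 278.7743, 'cx': 258.3215, 'cy': 184.1329, 'eye': [0.6361, -0.1797, 0.4135], 'rotation': [0.8343, -0.5268, -0.0927, 0.1336]}
rim px 259.7504879114284 137.81875581694922
eef [ 0.5614 -0.2133  0.2889] shift(tool) [ 0.0249 -0.0015 -0.0112] rotvec [-0.0167 -0.004  -1.2608] deg 72.2 j6 2.33 F [-0.6  0.9 -0.4] w 0.086 t 1.15
```

```bash
python3 -c "
import cv2
a=cv2.imread('pics/w1.png')[0:285,70:450];cv2.imwrite('pics/w1b.png',cv2.resize(a,(760,570),interpolation=cv2.INTER_CUBIC))"
```

```text
(no output)
```

View pics/w1b.png

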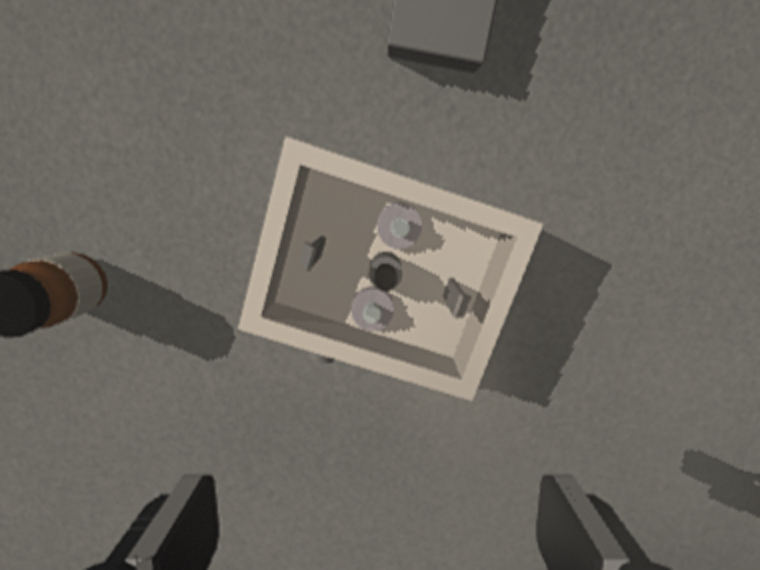

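The wrist view crop (2×, offset (70,0)) shows the rim's outer corners at (285,137), (542,223), (474,400) and (239,329). The plunger top is at (386,275), with hooks near (317,248) and (457,295).

Run:
```python
from h import *
c=viewer.calibration("wrist")
px=(np.array([(285,137),(542,223),(474,400),(239,329)])+.5)/2-.5+[70,0]
pl=(np.array([(386,275),(317,248),(457,295)])+.5)/2-.5+[70,0]
for z in(.06,.065,.07):
    P=ray(c,px,z);m=P.mean(0);e=(P[1]-P[0]+P[2]-P[3])/2;f=(P[2]-P[1]+P[3]-P[0])/2
    print(z,m[:2].round(4),"long",np.linalg.norm(e).round(4),np.degrees(np.arctan2(e[1],e[0])).round(1),"short",np.linalg.norm(f).round(4),np.degrees(np.arctan2(f[1],f[0])).round(1),"plunger",ray(c,pl[:1],z+.008)[0,:2].round(4),"hooks",ray(c,pl[1:],z+.0185)[:,:2].round(4).tolist())
# full PnP with fixed size
obj=np.array([(0,.08),(0,-.08),(-.06,-.08),(-.06,.08)],float);obj=np.array([(.06,.08,0),(.06,-.08,0),(-.06,-.08,0),(-.06,.08,0)])
from scipy.optimize import least_squares
def proj(P,c):
    p=(P-np.array(c["eye"]))@R.from_quat(c["rotation"]).as_matrix();return np.c_[p[:,0]/p[:,2]*c["fx"]+c["cx"],p[:,1]/p[:,2]*c["fy"]+c["cy"]]
def f(v): return (proj(R.from_euler('z',v[3]).apply(obj)+v[:3],c)-px).ravel()
s=least_squares(f,[.583,-.2,.065,.13]);print(s.x.round(4),np.degrees(s.x[3]),s.fun.round(1))
```

```text
0.06 [ 0.5832 -0.205 ] long 0.1633 -82.1 short 0.122 -171.7 plunger [ 0.5861 -0.2038] hooks [[0.5844, -0.1593], [0.5951, -0.2471]]
0.065 [ 0.5839 -0.2047] long 0.161 -82.1 short 0.1202 -171.7 plunger [ 0.5868 -0.2034] hooks [[0.5852, -0.1596], [0.5958, -0.2461]]
0.07 [ 0.5847 -0.2043] long 0.1587 -82.1 short 0.1185 -171.7 plunger [ 0.5875 -0.2031] hooks [[0.586, -0.1599], [0.5964, -0.2451]]
[ 0.5841 -0.2045  0.0664  0.1395] 7.994515686767685 [ 0.   0.1  0.5 -0.2 -0.6 -0.2  0.   0.3]
```

```bash
python3 -m crank '0 0 0 0 0 -0.114 -1;0 0 0 0 0 -0.114 -1;0 0 0 0 0 -0.114 -1;0 0 0 0 0 -0.114 -1;0 0 0 0 0 -0.114 -1;0 0 0 0 0 -0.114 -1;0.036 -0.0177 0.005 0 0 0 -1;0.036 -0.0177 0.005 0 0 0 -1;0.036 -0.0177 0.005 0 0 0 -1;0.036 -0.0177 0.005 0 0 0 -1;0.036 -0.0177 0.005 0 0 0 -1;0.036 -0.0177 0.005 0 0 0 -1;0.036 -0.0177 0.005 0 0 0 -1;0.036 -0.0177 0.005 0 0 0 -1;0.036 -0.0177 0.005 0 0 0 -1;0.036 -0.0177 0.005 0 0 0 -1;0 0 0.02 0 0 0 -1;0 0 0.02 0 0 0 -1;0 0 0 0 0 0 -1'
python3 - <<'E'
from h import *
import json
delta([.5583,.2042,.15],np.radians(154.5))
c=viewer.calibration("wrist");json.dump({k:np.array(v).tolist() for k,v in c.items()},open("c2.json","w"))
im=viewer.camera("wrist")[:,:,::-1];cv2.imwrite("pics/w2.png",cv2.resize(im[0:288,64:448],(768,576),interpolation=cv2.INTER_CUBIC))
E
```

```text
clock: 2.73
eef_pos: [0.5311, 0.1801, 0.196]
tool_rot: [0.847, 0.531, -0.007, -0.011]
ft_force: [-0.4, -0.2, -0.3]
grip_width: 0.0852
eef [0.5311 0.1801 0.196 ] shift(tool) [0.0335 0.0151 0.0457] rotvec [-0.0249  0.0001 -0.0065] deg 0.4 j6 2.34 F [-0.4 -0.2 -0.3] w 0.0852 t 2.73
```

View pics/w2.png

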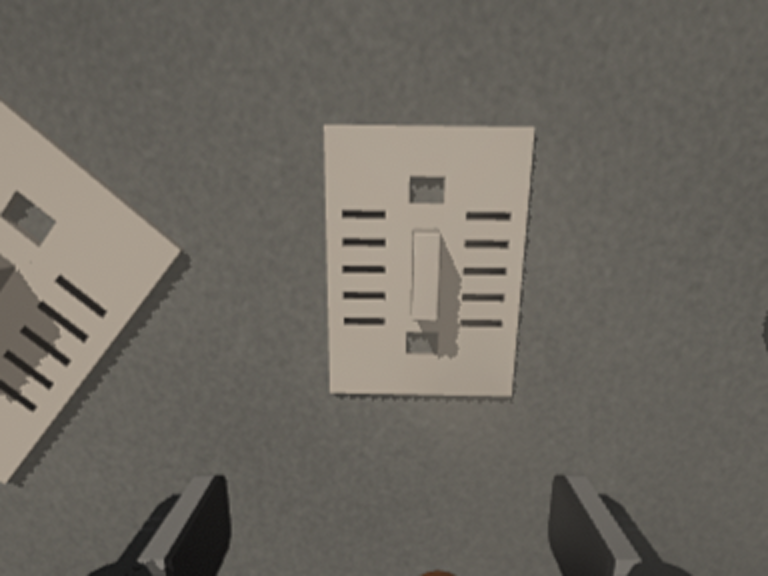

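The cover's corners in the 2× crop (offset (64,0)) are (324,125), (534,127), (512,396) and (331,393). The rib lies between the fingers' directions and is well aligned.

Run:
```python
from h import *
import json
c=json.load(open("c2.json"))
P=ray(c,(np.array([(324,125),(534,127),(512,396),(331,393)])+.5)/2-.5+[64,0],.005)
m=P.mean(0);e=(P[3]-P[0]+P[2]-P[1])/2;f=(P[1]-P[0]+P[2]-P[3])/2
print(m.round(4),np.linalg.norm(e).round(4),np.degrees(np.arctan2(e[1],e[0])).round(1),np.linalg.norm(f).round(4),np.degrees(np.arctan2(f[1],f[0])).round(1))
S=ray(c,(np.array([(428,190),(424,343)])+.5)/2-.5+[64,0],.004);print("slots",S.round(4).tolist(),S.mean(0))
T=ray(c,(np.array([(413,230),(440,230),(437,320),(412,320)])+.5)/2-.5+[64,0],.033);print("ribtop",T.mean(0))
delta([*m[:2],.10],np.arctan2(e[1],e[0])+np.pi/2)
```

```text
[0.5601 0.205  0.005 ] 0.1496 -116.4 0.1094 -26.5
slots [[0.5798, 0.2433, 0.004], [0.5419, 0.1663, 0.004]] [0.56086171 0.20482073 0.004     ]
ribtop [0.56006907 0.20625448 0.033     ]
eef [0.5318 0.1798 0.1978] shift(tool) [0.035  0.0167 0.0975] rotvec [-0.0235 -0.0008  0.0075] deg -0.4 j6 2.34 F [-0.5  0.3  0.1] w 0.0852 t 2.78
```

```bash
python3 -m crank '0.0175 0.0085 0.033 -0.0235 0 0.0075 -1;0.0175 0.0085 0.033 0 0 0 -1;0 0 0.033 0 0 0 -1;0 0 0 0 0 0 -1;0 0 0 0 0 0 -1'
python3 - <<'E'
from h import *
delta([.5605,.2050,.027],np.radians(-26.4))
E
```

```text
clock: 3.2
eef_pos: [0.5683, 0.1982, 0.1054]
tool_rot: [0.853, 0.522, 0.006, 0.002]
ft_force: [0.6, 0.1, 0.1]
grip_width: 0.0857
eef [0.5683 0.1982 0.1054] shift(tool) [ 0.0018 -0.0108  0.0783] rotvec [ 0.0107 -0.0086 -0.0111] deg 0.6 j6 2.38 F [0.6 0.1 0.1] w 0.0857 t 3.2
```

```bash
python3 -m crank '0.002 -0.011 0.025 0.01 -0.008 -0.011 -1;0 0 0 0 0 0 -1;0 0 0.025 0 0 0 -1;0 0 0 0 0 0 -1'
python3 - <<'E'
from h import *
delta([.5605,.2050,.027],np.radians(-26.4))
E
```

```text
clock: 3.53
eef_pos: [0.5653, 0.202, 0.0658]
tool_rot: [0.852, 0.524, 0.006, 0.002]
ft_force: [-1.3, 0.1, -1.6]
grip_width: 0.0856
eef [0.5653 0.202  0.0658] shift(tool) [ 0.0002 -0.006   0.0387] rotvec [ 0.0097 -0.0084 -0.007 ] deg 0.4 j6 2.38 F [-1.3  0.1 -1.6] w 0.0856 t 3.53
```

```bash
python3 -m crank '0 -0.007 0.014 0.015 -0.012 -0.008 -1;0 0 0.014 0.01 -0.006 0 -1;0 0 0 0 0 0 -1;0 0 0 0 0 0 -1'
python3 - <<'E'
from h import *
delta([.5605,.2050,.027],np.radians(-26.4))
E
```

```text
clock: 3.87
eef_pos: [0.5648, 0.2054, 0.0457]
tool_rot: [0.85, 0.526, -0.003, -0.003]
ft_force: [-0.3, -0.0, -0.0]
grip_width: 0.0852
eef [0.5648 0.2054 0.0457] shift(tool) [-0.0022 -0.0036  0.0188] rotvec [-0.0075  0.0015 -0.0013] deg 0.1 j6 2.38 F [-0.3 -0.  -0. ] w 0.0852 t 3.87
```

```bash
python3 -m crank '-0.003 -0.005 0.012 -0.008 0.002 0 -1;0 -0.002 0.009 0 0 0 -1;0 0 0 0 0 0 -1;0 0 0 0 0 0 -1'
python3 - <<'E'
from h import *
delta([.5605,.2050,.027],np.radians(-26.4))
E
```

```text
clock: 4.2
eef_pos: [0.5598, 0.2065, 0.0274]
tool_rot: [0.85, 0.526, 0.003, 0.001]
ft_force: [0.1, 0.2, -0.4]
grip_width: 0.0856
eef [0.5598 0.2065 0.0274] shift(tool) [-0.001   0.0013  0.0004] rotvec [ 0.0045 -0.0043 -0.0018] deg 0.1 j6 2.39 F [ 0.1  0.2 -0.4] w 0.0856 t 4.2
```

```bash
python3 -m crank '0 0 0 0 0 0 0.3;0 0 0 0 0 0 0.3;0 0 0 0 0 0 0.3;0 0 0 0 0 0 0.6;0 0 0 0 0 0 1;0 0 0 0 0 0 1;0 0 0 0 0 0 1;0 0 0 0 0 0 1;0 0 0 0 0 0 1;0 0 0 0 0 0 1'
python3 - <<'E'
from h import *
delta([.5605,.2050,.027],np.radians(-26.4))
E
```

```text
clock: 5.03
eef_pos: [0.5622, 0.2071, 0.0301]
tool_rot: [0.85, 0.526, 0.005, 0.001]
ft_force: [-0.1, 0.1, 0.3]
grip_width: 0.0125
eef [0.5622 0.2071 0.0301] shift(tool) [-0.0027 -0.0006  0.003 ] rotvec [ 0.0071 -0.0074 -0.0019] deg 0.1 j6 2.39 F [-0.1  0.1  0.3] w 0.0125 t 5.03
```

```bash
python3 -m crank '0 0 -0.015 0 0 0 1;0 0 -0.03 0 0 0 1;0 0 -0.04 0 0 0 1;0 0 -0.04 0 0 0 1;0 0 -0.04 0 0 0 1;0 0 -0.03 0 0 0 1;0 0 0 0 0 0 1;0 0 0 0 0 0 1'
python3 - <<'E'
from h import *
import json
s=delta([.5855,-.204,.2],np.radians(8))
c=viewer.calibration("wrist");o=readout.get_obs();json.dump({**{k:np.array(v).tolist() for k,v in c.items()},"p":list(map(float,o["eef_pos"])),"q":list(map(float,o["tool_rot"]))},open("c3.json","w"))
im=viewer.camera("wrist")[:,:,::-1];cv2.imwrite("pics/w3.png",cv2.resize(im,(768,576),interpolation=cv2.INTER_CUBIC))
E
```

```text
clock: 5.7
eef_pos: [0.556, 0.2048, 0.2268]
tool_rot: [0.85, 0.526, -0.003, -0.0]
ft_force: [0.0, -0.6, -2.7]
grip_width: 0.0129
eef [0.556  0.2048 0.2268] shift(tool) [-0.3526  0.209   0.0276] rotvec [-0.0054  0.0035 -0.6023] deg 34.5 j6 2.39 F [ 0.  -0.6 -2.7] w 0.0129 t 5.7
```

View pics/w3.png

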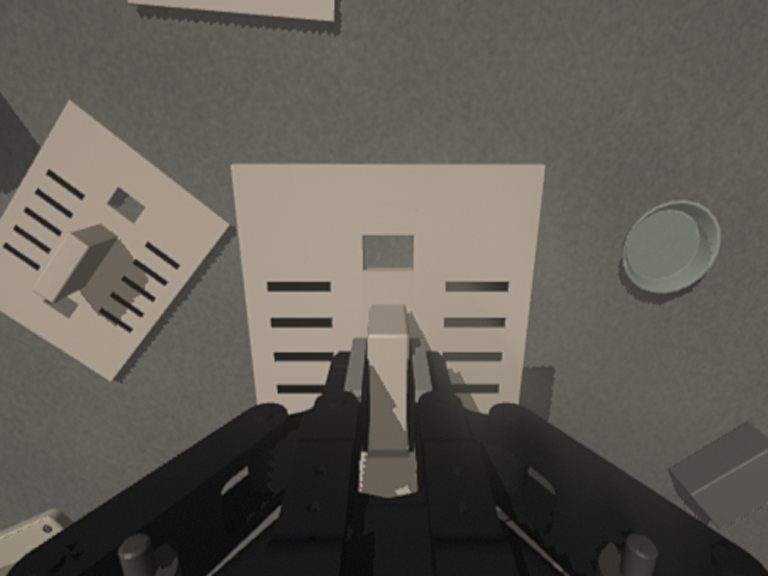

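The cover is held squarely. In this picture (1.5×) the far corners are at (232,164) and (545,164), the slot at (363..413, 235..270), and the rib's far top edge at (370..407, 305 or 335). I'll fit the cover's pose in the tool frame.

Run:
```python
from h import *
import json
from scipy.optimize import least_squares
c=json.load(open("c3.json"));q=R.from_quat(c["q"]);p=np.array(c["p"])
# cover pts: u along tool x (far), w along tool y (right in image?), h height of top above underside
px=(np.array([(232,164),(545,164),(363,235),(413,235),(413,270),(363,270)])+.5)/1.5-.5
def run(sgn,pitch):
    u=np.array([.075,.075,.05,.05,.036,.036]);w=sgn*np.array([-.055,.055,-.0095,.0095,.0095,-.0095])
    P=np.c_[u,w,-.005*np.ones(6)]
    def f(v):
        W=q.apply(R.from_euler('zy',[v[3],v[4]*pitch]).apply(P)+v[:3])+p
        k=(W-np.array(c["eye"]))@R.from_quat(c["rotation"]).as_matrix()
        return (np.c_[k[:,0]/k[:,2]*c["fx"]+c["cx"],k[:,1]/k[:,2]*c["fy"]+c["cy"]]-px).ravel()
    s=least_squares(f,[0,0,.03,0,0]);print(sgn,pitch,"offset underside-centre in tool",s.x.round(4),"cost",round(s.cost,2),s.fun.round(1))
for sg in(1,-1):
  for pt in(0,1): run(sg,pt)
```

```text
1 0 offset underside-centre in tool [-0.0027  0.      0.032   0.0013  0.    ] cost 0.64 [-0.2  0.2 -0.2  0.4 -0.3 -0.5  0.6 -0.5  0.1  0.2  0.1  0.2]
1 1 offset underside-centre in tool [-0.0027  0.      0.0321  0.0013  0.0017] cost 0.64 [-0.2  0.2 -0.2  0.4 -0.3 -0.5  0.5 -0.5  0.   0.2  0.1  0.2]
-1 0 offset underside-centre in tool [8.7800e-02 1.0000e-04 1.1460e-01 3.1399e+00 0.0000e+00] cost 8691.81 [ 41.3  65.  -41.7  64.7   5.6 -10.8  -5.4 -10.9  -5.2 -50.9   5.3 -50.9]
-1 1 offset underside-centre in tool [-2.7000e-03  0.0000e+00  2.2100e-02  3.1403e+00 -3.1399e+00] cost 0.64 [-0.2  0.2 -0.2  0.4 -0.3 -0.5  0.5 -0.5  0.   0.2  0.1  0.2]
```

```bash
python3 -m crank '0 0 0 0 0 -0.05 1;0 0 -0.005 0 0 -0.1 1;0 0 -0.005 0 0 -0.1 1;0 0 -0.005 0 0 -0.1 1;0 0 -0.005 0 0 -0.1 1;0 0 -0.005 0 0 -0.1 1;0 0 0 0 0 -0.06 1;-0.018 -0.01 -0.004 0 0 0 1;-0.034 -0.019 -0.004 0 0 0 1;-0.034 -0.019 -0.004 0 0 0 1;-0.034 -0.019 -0.004 0 0 0 1;-0.034 -0.019 -0.004 0 0 0 1;-0.034 -0.019 -0.004 0 0 0 1;-0.034 -0.019 -0.004 0 0 0 1;-0.034 -0.019 -0.004 0 0 0 1;-0.034 -0.019 -0.004 0 0 0 1;-0.034 -0.019 -0.004 0 0 0 1;-0.034 -0.019 -0.004 0 0 0 1;-0.034 -0.019 -0.004 0 0 0 1;0 0 0 0 0 0 1'
python3 -m crank '0 0 0 0 0 0 1;0 0 0 0 0 0 1'
python3 - <<'E'
from h import *
import json
s=delta([.5849,-.2013,.28],np.radians(8))
c=viewer.calibration("wrist");o=readout.get_obs();json.dump({**{k:np.array(v).tolist() for k,v in c.items()},"p":list(map(float,o["eef_pos"])),"q":list(map(float,o["tool_rot"]))},open("c4.json","w"))
im=viewer.camera("wrist")[:,:,::-1];cv2.imwrite("pics/w4f.png",im);cv2.imwrite("pics/w4.png",cv2.resize(im[0:270,232:512],(0,0),fx=2.2,fy=2.2,interpolation=cv2.INTER_CUBIC))
E
```

```text
clock: 7.42
eef_pos: [0.3893, -0.2361, 0.2674]
tool_rot: [0.637, 0.77, -0.031, -0.029]
ft_force: [0.5, 0.7, -2.3]
grip_width: 0.0125
clock: 7.58
eef_pos: [0.3866, -0.2375, 0.2639]
tool_rot: [0.639, 0.768, -0.031, -0.033]
ft_force: [-0.8, -0.7, -1.3]
grip_width: 0.0126
eef [ 0.3866 -0.2375  0.2639] shift(tool) [-0.0002  0.1993 -0.0341] rotvec [-0.09   -0.0086  0.0433] deg -2.5 j6 0.87 F [-0.8 -0.7 -1.3] w 0.0126 t 7.58
```

View pics/w4.png

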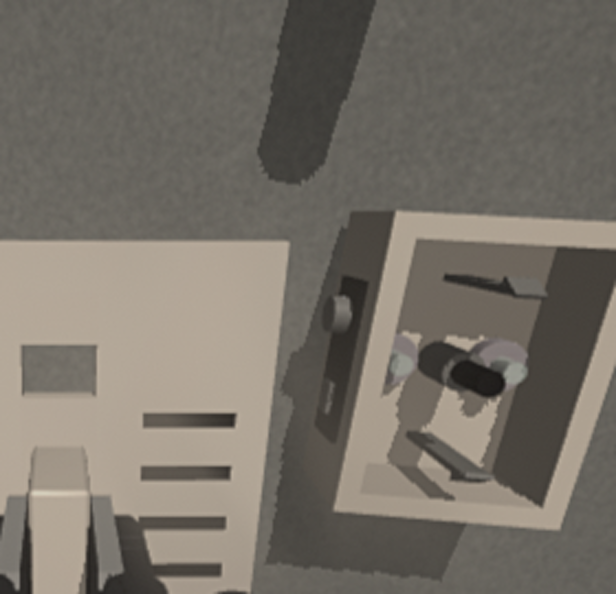

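In crop w4 (2.2×, offset (232,0)) the lamp's rim corners are at (396,211), (334,513) and (560,529); the fourth is cut off. The tool is tilted about 5° and has to be levelled.

Run:
```python
from h import *
import json
from scipy.optimize import least_squares
c=json.load(open("c4.json"))
px=(np.array([(396,211),(334,513),(560,529)])+.5)/2.2-.5+[232,0]
obj=np.array([(-.06,.08,0),(-.06,-.08,0),(.06,-.08,0)])
def proj(P):
    k=(P-np.array(c["eye"]))@R.from_quat(c["rotation"]).as_matrix();return np.c_[k[:,0]/k[:,2]*c["fx"]+c["cx"],k[:,1]/k[:,2]*c["fy"]+c["cy"]]
s=least_squares(lambda v:(proj(R.from_euler('z',v[3]).apply(obj)+v[:3])-px).ravel(),[.585,-.204,.065,.14]);print(s.x.round(4),np.degrees(s.x[3]).round(2),s.fun.round(1))
x=s.x;T=lambda a:R.from_euler('z',x[3]).apply(a)+x[:3]
pred=proj(T(np.array([(0,0,.008),(0,.047,.0185),(0,-.047,.0185),(0,.047,.006)])))
print("pred crop px plunger, hook tops",(((pred-[232,0])+.5)*2.2-.5).round(0).tolist())
for z in(.06,.0665,.07):
    r=least_squares(lambda v:(proj(R.from_euler('z',v[2]).apply(obj)+[v[0],v[1],z])-px).ravel(),[.585,-.204,.14]);print(z,r.x.round(4),r.fun.round(1))
```

```text
[ 0.5846 -0.2046  0.0683  0.1371] 7.86 [-0.2  0.1  0.  -0.6  0.2  0.4]
pred crop px plunger, hook tops [[492.0, 385.0], [533.0, 293.0], [480.0, 480.0], [516.0, 290.0]]
0.06 [ 0.5892 -0.206   0.1366] [ 0.3  2.2  1.  -2.  -1.2 -1.1]
0.0665 [ 0.5856 -0.2049  0.137 ] [-0.1  0.6  0.2 -0.9 -0.1  0.1]
0.07 [ 0.5836 -0.2043  0.1373] [-0.3 -0.3 -0.2 -0.3  0.5  0.8]
```

```bash
python3 -m crank '0 0 0 -0.05 -0.005 0.025 1;0 0 0 -0.05 -0.005 0.025 1;0 0 0 0 0 0 1;0 0.02 0 0 0 0 1;0 0.035 0.008 0 0 0 1;0 0.035 0.008 0 0 0 1;0 0.035 0.008 0 0 0 1;0 0.035 0.008 0 0 0 1;0 0.02 0.005 0 0 0 1;0 0 0 0 0 0 1;0 0 0 0 0 0 1'
python3 - <<'E'
from h import *
s=delta([.5846,-.202,.16],np.radians(7.9))
E
```

```text
clock: 8.55
eef_pos: [0.5744, -0.1915, 0.2167]
tool_rot: [0.648, 0.762, -0.0, -0.005]
ft_force: [-0.1, 0.3, -2.4]
grip_width: 0.0131
eef [ 0.5744 -0.1915  0.2167] shift(tool) [-0.0125  0.0088  0.0566] rotvec [-0.0066 -0.0075  0.0227] deg -1.3 j6 1.09 F [-0.1  0.3 -2.4] w 0.0131 t 8.55
```

```bash
python3 -m crank '-0.0125 0.009 0.015 -0.007 -0.008 0.023 1;0 0 0.015 0 0 0 1;0 0 0.015 0 0 0 1;0 0 0 0 0 0 1;0 0 0 0 0 0 1'
python3 - <<'E'
from h import *
s=delta([.5846,-.202,.13],np.radians(7.9))
E
```

```text
clock: 8.97
eef_pos: [0.5838, -0.1971, 0.1694]
tool_rot: [0.654, 0.757, -0.002, -0.002]
ft_force: [-0.3, -0.3, -1.4]
grip_width: 0.0129
eef [ 0.5838 -0.1971  0.1694] shift(tool) [-0.005   0.0003  0.0394] rotvec [-0.0063 -0.0006  0.008 ] deg -0.5 j6 1.1 F [-0.3 -0.3 -1.4] w 0.0129 t 8.97
```

```bash
python3 -m crank '-0.006 0 0.015 -0.007 0 0.01 1;0 0 0.015 0 0 0 1;0 0 0 0 0 0 1;-0.001 0 0 0 0 0.003 1;0 0 0 0 0 0 1'
python3 - <<'E'
from h import *
s=delta([.5846,-.202,.13],np.radians(7.9))
E
```

```text
clock: 9.38
eef_pos: [0.5845, -0.2034, 0.145]
tool_rot: [0.658, 0.753, 0.001, 0.002]
ft_force: [-0.9, 0.0, -2.0]
grip_width: 0.0126
eef [ 0.5845 -0.2034  0.145 ] shift(tool) [0.0014 0.0002 0.015 ] rotvec [ 0.0041  0.0019 -0.0038] deg 0.2 j6 1.1 F [-0.9  0.  -2. ] w 0.0126 t 9.38
```

```bash
python3 -m crank '0.0014 0 0.011 0.004 0.002 -0.004 1;0 0 0.008 0 0 0 1;0 0 0 0 0 0 1;0 0 0 0 0 0 1'
python3 - <<'E'
from h import *
s=delta([.5846,-.202,.117],np.radians(7.9))
a=viewer.camera("wrist")[90:220,150:370,::-1];b=viewer.camera("scene")[130:220,110:250,::-1]
a=cv2.resize(a,(660,390),interpolation=cv2.INTER_CUBIC);b=cv2.resize(b,(0,0),fx=2.2,fy=2.2,interpolation=cv2.INTER_CUBIC)
o=np.zeros((390+b.shape[0],660,3),np.uint8);o[:390]=a;o[390:,:b.shape[1]]=b;cv2.imwrite("pics/w5.png",o)
E
```

```text
clock: 9.72
eef_pos: [0.5862, -0.2024, 0.1284]
tool_rot: [0.656, 0.754, 0.001, 0.003]
ft_force: [0.2, -0.6, -1.6]
grip_width: 0.0129
eef [ 0.5862 -0.2024  0.1284] shift(tool) [ 0.0007 -0.0016  0.0114] rotvec [0.0053 0.0026 0.001 ] deg -0.1 j6 1.1 F [ 0.2 -0.6 -1.6] w 0.0129 t 9.72
```

View pics/w5.png

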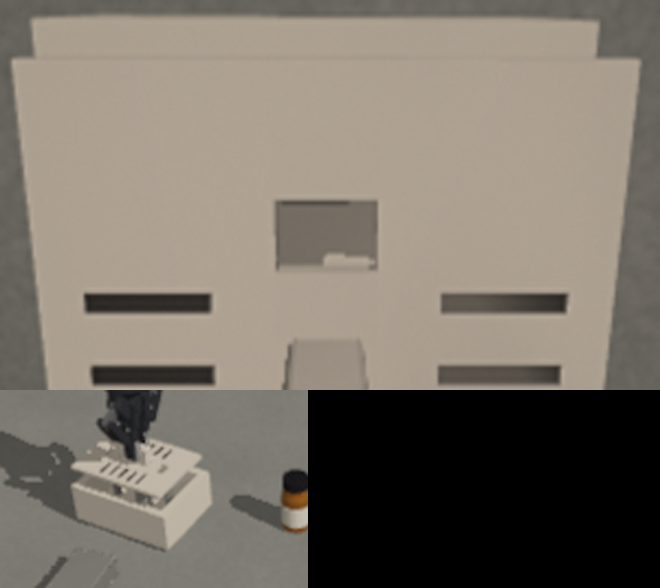

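The combined view shows the cover hovering over the lamp. In the wrist part, the far hook's inner edge shows as a dark strip at the top of the slot (277–350, row 203), while the slot runs 275–378. The cover therefore sits about 2 mm too far along +tool y, which agrees with the numbers (-1.6 mm). I'll correct that and go down a little.

```bash
python3 -m crank '0.001 -0.002 0 0.006 0.003 0 1;0 0 0 0 0 0 1;0 -0.0005 0.003 0 0 0 1;0 0 0 0 0 0 1'
python3 - <<'E'
from h import *
s=delta([.5846,-.202,.11],np.radians(7.9))
E
```

```text
clock: 10.15
eef_pos: [0.5837, -0.2018, 0.1258]
tool_rot: [0.656, 0.754, -0.0, -0.0]
ft_force: [-0.3, 0.4, -1.5]
grip_width: 0.0129
eef [ 0.5837 -0.2018  0.1258] shift(tool) [-0.0003  0.0009  0.0158] rotvec [-0.0006 -0.0003  0.001 ] deg -0.1 j6 1.1 F [-0.3  0.4 -1.5] w 0.0129 t 10.15
```

```bash
python3 -m crank '0 0.0005 0.004 0 0 0 1;0 0 0.004 0 0 0 1;0 0 0.003 0 0 0 1;0 0 0 0 0 0 1'
python3 - <<'E'
from h import *
s=delta([.5846,-.202,.098],np.radians(7.9))
E
```

```text
clock: 10.48
eef_pos: [0.5843, -0.2019, 0.1138]
tool_rot: [0.656, 0.754, -0.0, -0.0]
ft_force: [-0.3, -0.4, -1.4]
grip_width: 0.0128
eef [ 0.5843 -0.2019  0.1138] shift(tool) [-0.0002  0.0003  0.0158] rotvec [-0.0001 -0.      0.0008] deg -0.0 j6 1.1 F [-0.3 -0.4 -1.4] w 0.0128 t 10.48
```

```bash
for i in 1; do :; done; python3 -m crank '0 0 0.003 0 0 0 1;0 0 0.002 0 0 0 1;0 0 0 0 0 0 1'
python3 -m crank '0 0 0.002 0 0 0 1;0 0 0 0 0 0 1'
python3 -m crank '0 0 0.002 0 0 0 1;0 0 0 0 0 0 1'
```

```text
clock: 10.73
eef_pos: [0.5846, -0.2017, 0.1088]
tool_rot: [0.656, 0.754, 0.0, 0.0]
ft_force: [-0.3, 0.5, -0.5]
grip_width: 0.0125
clock: 10.9
eef_pos: [0.5851, -0.2018, 0.1079]
tool_rot: [0.656, 0.754, 0.001, 0.001]
ft_force: [-0.2, 0.8, -1.1]
grip_width: 0.0126
clock: 11.07
eef_pos: [0.5856, -0.2018, 0.1073]
tool_rot: [0.656, 0.755, 0.001, 0.002]
ft_force: [-0.5, -0.0, -0.8]
grip_width: 0.0127
```

```bash
python3 -m crank '0 -0.0005 0.003 0.002 0.002 0 1;0 0 0.003 0 0 0 1'
python3 -m crank '0 0 0.003 0 0 0 1'
python3 -m crank '0 0 0.003 0 0 0 1'
python3 -c "
from h import *
delta([.5846,-.202,.098],np.radians(7.9))"
```

```text
clock: 11.23
eef_pos: [0.5863, -0.202, 0.1051]
tool_rot: [0.656, 0.755, 0.002, 0.002]
ft_force: [-4.2, -0.2, 10.8]
grip_width: 0.0127
clock: 11.32
eef_pos: [0.5862, -0.2021, 0.104]
tool_rot: [0.656, 0.754, 0.002, 0.003]
ft_force: [-6.0, 2.0, 14.0]
grip_width: 0.0128
clock: 11.4
eef_pos: [0.5862, -0.202, 0.1034]
tool_rot: [0.656, 0.754, 0.003, 0.003]
ft_force: [-5.2, 2.6, 14.9]
grip_width: 0.0127
eef [ 0.5862 -0.202   0.1034] shift(tool) [ 0.0003 -0.0017  0.0054] rotvec [0.0082 0.0018 0.0007] deg -0.0 j6 1.1 F [-5.2  2.6 14.9] w 0.0127 t 11.4
```

```bash
python3 -m crank '0 -0.002 0.001 0.008 0.002 0 1;0 0 0.001 0 0 0 1'
python3 -c "
from h import *
delta([.5846,-.202,.098],np.radians(7.9))"
```

```text
clock: 11.57
eef_pos: [0.5863, -0.202, 0.1047]
tool_rot: [0.656, 0.754, 0.002, 0.002]
ft_force: [-5.4, 0.5, 6.0]
grip_width: 0.0128
eef [ 0.5863 -0.202   0.1047] shift(tool) [ 0.0003 -0.0017  0.0067] rotvec [0.0063 0.0007 0.0009] deg -0.0 j6 1.1 F [-5.4  0.5  6. ] w 0.0128 t 11.57
```

```bash
python3 -m crank '0 -0.004 0 0.01 0.002 0 1;0 -0.003 0 0.005 0 0 1'
python3 -c "
from h import *
delta([.5846,-.202,.098],np.radians(7.9))"
```

```text
clock: 11.73
eef_pos: [0.5839, -0.2025, 0.1068]
tool_rot: [0.656, 0.755, 0.001, 0.0]
ft_force: [2.5, 2.1, -0.8]
grip_width: 0.0127
eef [ 0.5839 -0.2025  0.1068] shift(tool) [0.0004 0.0007 0.0088] rotvec [ 0.0019 -0.0005  0.0023] deg -0.1 j6 1.1 F [ 2.5  2.1 -0.8] w 0.0127 t 11.73
```

```bash
python3 -m crank '0.0003 -0.0005 0.003 0.001 0 0 1;0 -0.001 0.003 0.001 0 0 1'
python3 -m crank '0 -0.001 0.004 0.002 0 0 1'
python3 -m crank '0 -0.001 0.004 0.002 0 0 1'
python3 -c "
from h import *
delta([.5846,-.202,.098],np.radians(7.9))"
```

```text
clock: 11.9
eef_pos: [0.584, -0.2026, 0.1042]
tool_rot: [0.656, 0.755, 0.001, 0.002]
ft_force: [-0.6, 2.7, 12.1]
grip_width: 0.0128
clock: 11.98
eef_pos: [0.584, -0.2026, 0.1025]
tool_rot: [0.655, 0.755, 0.001, 0.003]
ft_force: [-2.6, 3.7, 15.9]
grip_width: 0.0123
clock: 12.07
eef_pos: [0.584, -0.2026, 0.1012]
tool_rot: [0.655, 0.755, 0.002, 0.003]
ft_force: [-4.0, 4.0, 19.1]
grip_width: 0.0129
eef [ 0.584  -0.2026  0.1012] shift(tool) [0.0005 0.0006 0.0032] rotvec [0.0068 0.0028 0.0037] deg -0.2 j6 1.1 F [-4.   4.  19.1] w 0.0129 t 12.07
```

```bash
python3 -m crank '0 -0.0005 0.004 0.007 0.003 0.002 1'
python3 -m crank '0 -0.0005 0.004 0.007 0.003 0.002 1'
python3 -m crank '0 -0.0005 0.0045 0.007 0.003 0.002 1'
python3 -c "
from h import *
delta([.5846,-.202,.098],np.radians(7.9))"
```

```text
clock: 12.15
eef_pos: [0.5842, -0.2026, 0.1003]
tool_rot: [0.656, 0.755, 0.001, 0.001]
ft_force: [-3.8, 4.5, 13.0]
grip_width: 0.0126
clock: 12.23
eef_pos: [0.5843, -0.2027, 0.0994]
tool_rot: [0.657, 0.754, -0.0, -0.001]
ft_force: [-3.6, 3.0, 18.4]
grip_width: 0.0126
clock: 12.32
eef_pos: [0.5843, -0.2028, 0.0987]
tool_rot: [0.657, 0.754, -0.001, -0.003]
ft_force: [-8.2, 4.7, 28.0]
grip_width: 0.0125
eef [ 0.5843 -0.2028  0.0987] shift(tool) [0.0007 0.0004 0.0007] rotvec [-0.0058 -0.0029 -0.0017] deg 0.1 j6 1.1 F [-8.2  4.7 28. ] w 0.0125 t 12.32
```

```bash
python3 -m crank '0 0 0.0035 -0.004 -0.002 0 1'
python3 -m crank '0 0 0.0035 0 0 0 1'
python3 -c "
from h import *
delta([.5846,-.202,.098],np.radians(7.9))"
```

```text
clock: 12.4
eef_pos: [0.5843, -0.2027, 0.0989]
tool_rot: [0.657, 0.754, -0.0, -0.0]
ft_force: [-7.8, 4.3, 19.3]
grip_width: 0.0125
clock: 12.48
eef_pos: [0.5843, -0.2027, 0.099]
tool_rot: [0.657, 0.754, 0.0, 0.001]
ft_force: [-5.6, 4.1, 18.8]
grip_width: 0.0129
eef [ 0.5843 -0.2027  0.099 ] shift(tool) [0.0006 0.0004 0.001 ] rotvec [ 0.0014  0.0005 -0.0012] deg 0.1 j6 1.1 F [-5.6  4.1 18.8] w 0.0129 t 12.48
```

```bash
python3 -m crank '0 0 0.0045 0 0 0 1'
python3 -m crank '0 0 0.005 0 0 0 1'
python3 -m crank '0 0 0.0055 0 0 0 1'
python3 -c "
from h import *
delta([.5846,-.202,.098],np.radians(7.9))"
```

```text
clock: 12.57
eef_pos: [0.5842, -0.2028, 0.0986]
tool_rot: [0.657, 0.754, 0.001, 0.002]
ft_force: [-9.4, 2.7, 27.1]
grip_width: 0.0129
clock: 12.65
eef_pos: [0.5842, -0.2028, 0.0986]
tool_rot: [0.657, 0.754, 0.001, 0.003]
ft_force: [-10.6, 5.8, 32.7]
grip_width: 0.0129
clock: 12.73
eef_pos: [0.5842, -0.2028, 0.0986]
tool_rot: [0.657, 0.754, 0.002, 0.004]
ft_force: [-10.3, 5.2, 32.4]
grip_width: 0.0128
eef [ 0.5842 -0.2028  0.0986] shift(tool) [0.0007 0.0005 0.0006] rotvec [ 0.0087  0.0039 -0.001 ] deg 0.1 j6 1.1 F [-10.3   5.2  32.4] w 0.0128 t 12.73
```

```bash
python3 -m crank '0 0 0.002 0.003 0.001 0 1;0 0 0.001 0 0 0 1;0 0 0 0 0 0 1;0 0 0 0 0 0 1;0 0 0 0 0 0 1'
python3 -c "
from h import *
delta([.5846,-.202,.098],np.radians(7.9))
a=viewer.camera('wrist')[90:220,150:370,::-1];b=viewer.camera('scene')[130:210,130:230,::-1]
a=cv2.resize(a,(660,390),interpolation=cv2.INTER_CUBIC);b=cv2.resize(b,(260,208),interpolation=cv2.INTER_CUBIC)
o=np.zeros((598,660,3),np.uint8);o[:390]=a;o[390:,:260]=b;cv2.imwrite('pics/w6.png',o)"
```

```text
clock: 13.15
eef_pos: [0.584, -0.2027, 0.0998]
tool_rot: [0.657, 0.754, 0.002, 0.004]
ft_force: [-0.5, 0.1, 5.9]
grip_width: 0.0127
eef [ 0.584  -0.2027  0.0998] shift(tool) [0.0006 0.0007 0.0018] rotvec [ 0.009   0.0035 -0.001 ] deg 0.1 j6 1.1 F [-0.5  0.1  5.9] w 0.0127 t 13.15
```

View pics/w6.png

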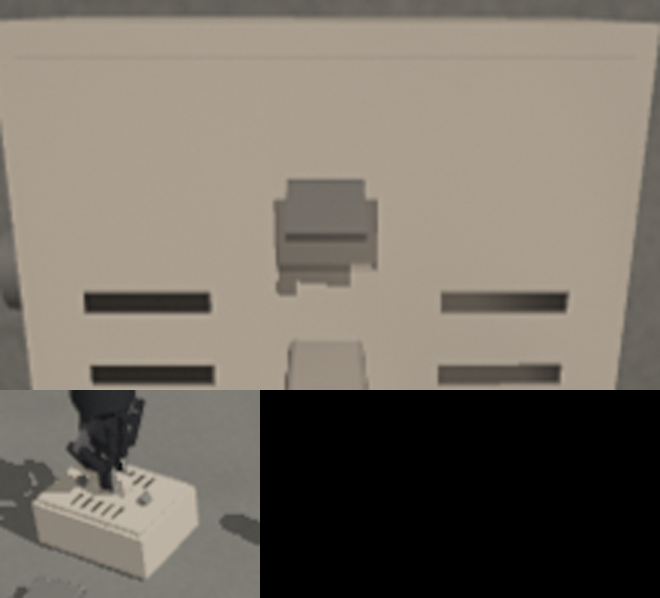

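The far hook's head now sits over the plate's outer slot edge (287–365, rows 180–240), so it's latched. The residual upward force has dropped to 6 N. I'll unload and test with a light pull before letting go.

```bash
python3 -m crank '0 0 -0.001 0.004 0.002 0 1;0 0 -0.001 0.003 0.001 0 1'
python3 -m crank '0 0 -0.002 0.001 0 0 1;0 0 -0.002 0 0 0 1'
python3 -c "
from h import *
delta([.5846,-.202,.098],np.radians(7.9))"
```

```text
clock: 13.42
eef_pos: [0.5841, -0.2027, 0.0999]
tool_rot: [0.657, 0.754, 0.0, 0.0]
ft_force: [2.9, 0.6, -2.5]
grip_width: 0.0128
clock: 13.58
eef_pos: [0.5842, -0.2027, 0.1]
tool_rot: [0.657, 0.754, -0.001, -0.002]
ft_force: [5.7, -0.4, -9.5]
grip_width: 0.0125
eef [ 0.5842 -0.2027  0.1   ] shift(tool) [0.0006 0.0005 0.002 ] rotvec [-0.003  -0.0017 -0.0008] deg 0.0 j6 1.1 F [ 5.7 -0.4 -9.5] w 0.0125 t 13.58
```

```bash
python3 -m crank '0 0 0 0 0 0 1;0 0 0 0 0 0 0.6;0 0 0 0 0 0 0.2;0 0 0 0 0 0 -0.3;0 0 0 0 0 0 -0.3;0 0 0 0 0 0 -0.3;0 0 0 0 0 0 -0.3'
python3 -m crank '0 0 -0.01 0 0 0 -0.3;0 0 -0.02 0 0 0 -0.3;0 0 -0.03 0 0 0 -0.3;0 0 -0.04 0 0 0 -0.3;0 0 -0.04 0 0 0 -0.3;0 0 -0.04 0 0 0 -0.3;-0.03 0 -0.02 0 0 0 -0.3;-0.03 0 -0.02 0 0 0 -0.3;-0.02 0 0 0 0 0 -0.3;0 0 0 0 0 0 -0.3'
python3 - <<'E'
from h import *
a=viewer.camera('wrist')[:,:,::-1];b=viewer.camera('scene')[130:210,130:230,::-1]
a=cv2.resize(a[0:250,100:420],(768,600));cv2.imwrite('pics/w7.png',a)
b=cv2.resize(b,(750,600),interpolation=cv2.INTER_CUBIC);cv2.imwrite('pics/s7.png',b)
E
```

```text
clock: 14.17
eef_pos: [0.581, -0.2037, 0.0985]
tool_rot: [0.657, 0.753, -0.004, -0.004]
ft_force: [0.2, 0.6, -0.6]
grip_width: 0.0556
clock: 15.0
eef_pos: [0.5915, -0.2827, 0.3354]
tool_rot: [0.656, 0.755, -0.006, -0.004]
ft_force: [-0.1, -0.1, -1.2]
grip_width: 0.0554
```

View pics/w7.png

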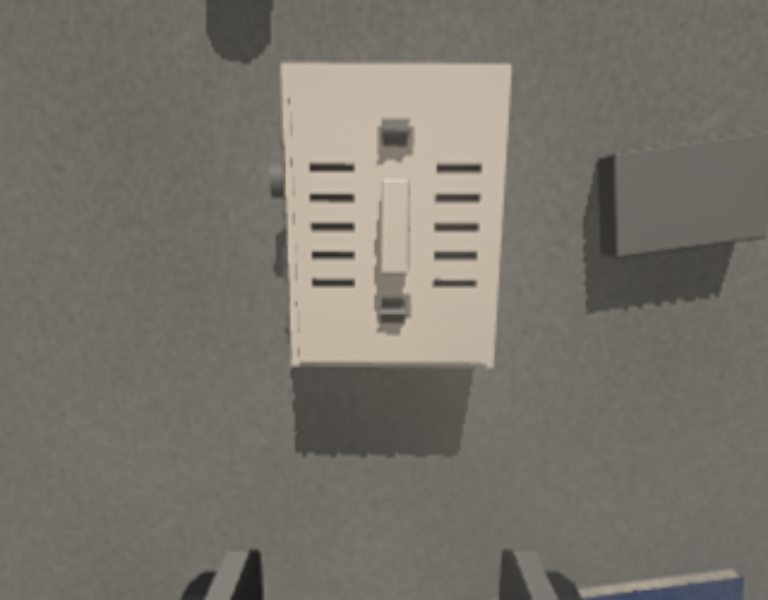

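View pics/s7.png

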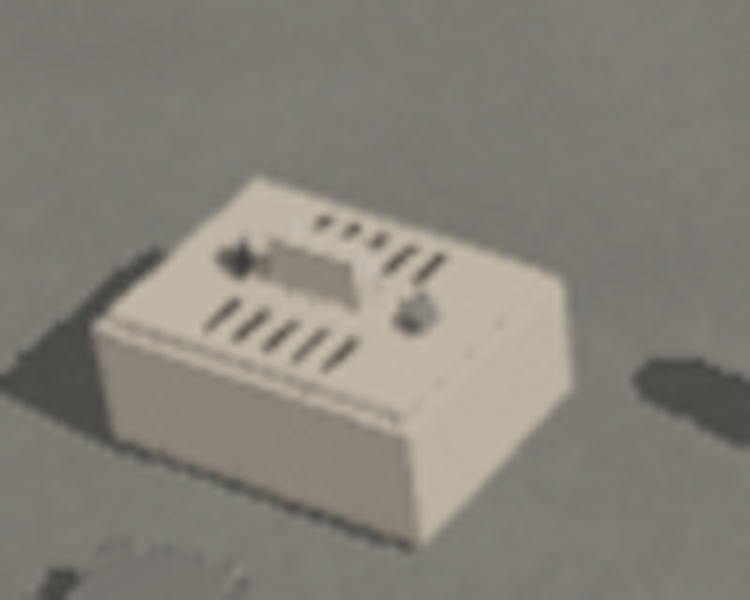

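The cover lies flat and even on the lamp unit. Hook heads show at (395,130) and (392,308) over the outer slot edges, and the gripper is clear of everything.

```bash
python3 -c "
from workcell import order
print(order.job_done())"
```

```text
the job is handed in; nothing more can be done
None
```

The smallest white cover is snapped onto the lamp unit with both hooks through its slots. I released it, backed the gripper off and handed the job in at about 15 s on the robot's clock.

- **Pushing:** The first push drifted about 2 mm to one side, with a sideways force of about 5 N. I backed up, re-centred and pushed again. The force rose to about 19 N, dropped at the click, and then met the rim's hard stop. The highest vertical reading was about 33 N, plus up to about 12 N sideways. That total is about 35 N, under the 40 N limit.
- **Hold check:** A light upward pull (about 8 N more than the cover's weight) lifted the cover only 0.1 mm.
- **Last pictures:** The cover lies flat and level with both hook heads visible in the slots. The far hook was also seen gripping the plate from close up. The near hook I judged from the last views and from the plate not tilting over the sprung plunger.
- **Bystanders:** The arm's path stayed clear of the dish, jar and slide box, but I did not re-measure their positions at the end.
- **Disagreements:** The overhead camera put the lamp unit about 3 mm from where the wrist camera did, and I used the wrist camera. In one picture the plunger looked 3 to 5 mm off its expected spot, and I did not pursue it.

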